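Key a handwheel clutch collar onto its pin and hold it home

ROBOT

A 6-joint arm with a two-finger parallel gripper is mounted at the origin on the work surface. World frame = base frame: x ahead of the robot, y to its left, z up, the work surface at z = 0. Lengths are in m, angles in rad, forces in N, time in s.
With the tool pointing down it reaches from about 0.35 to 0.975 m from the base axis. Payload 7.1 kg.
Tool frame: the origin (TCP) lies on the front face of the gripper's body, between the roots of the fingers; the fingertips stand 80 mm ahead of it and the grasp point (between the pads) lies 61 mm ahead of it (bot.grip_point_offset is the distance from the TCP to the grasp point, in m); z points along the fingers, y is the direction in which the jaws open and shut (so a half turn about z gives the same grasp; the last joint's range is limited). The gripper opens to 88 mm and grips with 3 to 60 N. Pads are 20 mm wide; open, the fingers measure 115 mm over their backs; the gripper's body (75 mm by 178 mm) begins 61 mm behind the grasp point.
Start: joints at [-1.209, 0.423, 1.63, -0, 1.089, -0.019], TCP at [0.232, -0.58, 0.303] pointing down, gripper open.
Joint ranges: [-3, 3], [-0.9, 2.11], [0.09, 2.58], [-1.31, 4.45], [0.11, 2.69], [-2.54, 2.54]. Speed limits (rad/s): [2.39, 2.39, 3.01, 3.14, 3.14, 3.14].

INTERFACE

Orientations are given as a rotation vector (axis times angle).
In Python, from cell import bot gives the robot as it stands. The module is installed in compiled form; this text tells all that it offers.
- The arm moves only by the shell command python3 -m jog 'ROWS' [FORCE]. ROWS is JSON, a list that holds one entry, the list of rows, each a list of 7 numbers: the shift along the world's x, y, z in m, then the turn, a rotation vector about the world's x, y, z in rad, then the gripper command: -1 is fully open, 1 is shut, values between are in proportion. A call has 1 to 10 rows; each row shifts and turns the pose as measured when the row begins; what a row does not reach is not made up. A row lasts 1/10 s, in which the tool goes at most 50 mm and 8.59 degrees, less where a joint would pass 70% of its speed; a pose out of reach is approached as far as the arm can. A call is refused whole if a number of a shift passes 0.05 or a number of a turn 0.15, either way. A call with a gripper value outside its range is refused whole. The fingers move at their own pace and stop on an object; FORCE is the grip in N (left out, the last holds). Time passes only in rows, so rows that do not move let the fingers close. It gives the time, the measured TCP pose, the force and the opening at its end, in the units of the state.
- bot.get_state(): the state, without advancing time (a new reading comes with each control period).
- bot.camera(name): name is "scene" or "top" or "wrist"; returns the picture (480x640x3 uint8, red, green, blue); there is no depth.
- bot.get_calibration(name): a dict with "fx", "fy", "cx", "cy" (pixels), "xyz" and "orientation" of the camera in the world; the wrist camera has in their place "hand_eye" (4x4, takes a point from camera to tool coordinates, whose origin is the TCP and whose axes are the flange's). Camera axes: x right, y up, looking along -z (the intrinsics and any distortion apply to the point x, -y, -z); pixel columns grow to the right and rows downward; lengths in m; the calibration is good to about 2 mm. The wrist camera is an equidistant fisheye: a pixel r from the principal point sees the ray r / f radians off the axis. A picture is of the moment at which its call begins: read the wrist's pose just before it. get_calibration takes no time and is no camera call.
- bot.hand_in(): hands the job in, once; it reports no verdict.
Trained networks look in the newest picture that a camera, given by its name, has taken for a name from the list of things; names that differ only in an ending like _2 or _b are one class to them, and where a whole thing is asked for, a point or a joint stands for the part that bears it (a point fixed in the world has none). Each returns a list of dicts, best first, with "p" (0 to 1); they miss things now and then, are a little off and sometimes report something else, mostly with a low value. They report only what shows in the picture. A call takes as long as a camera call. They do not tell look-alikes from the thing itself.
- bot.silhouettes(camera, name): "pixels" (480x640 bool, what is visible of it) and "pixel" ([column, row] in pixels, amid what is visible of it).
The state is a dict: "clock": time; "joints": joint angles; "qd": joint speeds; "joint_torque": joint torques, N m; "position": TCP position; "orientation": TCP orientation; "force": force on the tool from outside, world axes, zero at the start; "ft_torque": the same for the moment, N m; "finger_gap": opening from 0.0 (shut) to 1.0 (fully open).
Only numpy, scipy, OpenCV 4.12 (cv2) and the standard library are available. Lean on these libraries where they do the work, as an engineer would, in place of code of your own. Each camera call takes 0.05 s, during which the arm holds its last target. There are 200 camera calls.

TASK

Two sewing-machine handwheels lie in their jigs, each with a knurled collar riding on a hidden pin; one of them is next, the one with the hexagonal locknut in its dish. Turn that wheel's collar until its hidden keyways drop over the pin, then push it down fully home against the spring and finish still holding it there with the fingers, so that the nut could be put on. Leave the other collar, the nut and everything else on the bench alone.

Things in the scene. Friction and masses are not known exactly. Their poses are not given: they have to be found in the camera images.
- wheel_left: Fixed cast-iron handwheel lying flat on a wooden foot, on the left (positive y). Origin: on the bench under its axis; z up, x towards its black rubber parts dish (60 mm across, 12 mm high, floor 4 mm high, centre 118 mm from the axis). Rim 156 mm outer diameter, top 38 mm above the bench; hub 60 mm across, top at 40 mm.
- wheel_right: Fixed cast-iron handwheel lying flat on a wooden foot, on the right (negative y). Origin: on the bench under its axis; z up, x towards its black rubber parts dish (60 mm across, 12 mm high, floor 4 mm high, centre 118 mm from the axis). Rim 156 mm outer diameter, top 38 mm above the bench; hub 60 mm across, top at 40 mm.
- collar_left: Loose knurled steel collar on the left spindle: ring 50 mm outside diameter, 32 mm high, 21 mm bore, 0.24 to 0.38 kg. Origin: centre of its underside, z up. At the start it rides on the pin, bottom edge 54 mm above the bench, and cannot go down. Keyed, it drops 4 mm onto the washer and can be pushed 6 mm more; fully home its bottom edge is at 44 mm. Let go, the spring lifts it again.
- collar_right: Loose knurled steel collar on the right spindle: ring 50 mm outside diameter, 32 mm high, 21 mm bore, 0.24 to 0.38 kg. Origin: centre of its underside, z up. At the start it rides on the pin, bottom edge 54 mm above the bench, and cannot go down. Keyed, it drops 4 mm onto the washer and can be pushed 6 mm more; fully home its bottom edge is at 44 mm. Let go, the spring lifts it again.
- collar_left_top (a point): Centre of the top face of the left collar, 32 mm above its underside. Inside the collar's skirt two keyways, one on each side, lie along its x axis, 13 mm wide: they take the pin within about 0.17 rad either way. To meet the pin the collar needs 0.5 to 2.65 rad of turning at the start; either way will do, they repeat every half turn.
- collar_right_top (a point): Centre of the top face of the right collar, 32 mm above its underside. Inside the collar's skirt two keyways, one on each side, lie along its x axis, 13 mm wide: they take the pin within about 0.17 rad either way. To meet the pin the collar needs 0.5 to 2.65 rad of turning at the start; either way will do, they repeat every half turn.
- spindle_left_top (a point): Top centre of the left wheel's upright steel spindle, 18 mm diameter, 98 mm above the bench. A driving pin sticks out of it on both sides, hidden inside the collar: 7 mm wide, to 17 mm from the axis, flat top 64 mm above the bench. Which way the pin points varies, cannot be seen and is not given by any frame.
- spindle_right_top (a point): Top centre of the right wheel's upright steel spindle, 18 mm diameter, 98 mm above the bench. A driving pin sticks out of it on both sides, hidden inside the collar: 7 mm wide, to 17 mm from the axis, flat top 64 mm above the bench. Which way the pin points varies, cannot be seen and is not given by any frame.
- washer_left (a joint): Spring washer under the left collar, 49 mm across, 4 mm thick, top 50 mm above the bench: 0 = up (m), 0.006 = pressed down fully on the hub. It pushes up with 4 N at 0, rising to 10 N at 0.006.
- washer_right (a joint): Spring washer under the right collar, 49 mm across, 4 mm thick, top 50 mm above the bench: 0 = up (m), 0.006 = pressed down fully on the hub. It pushes up with 4 N at 0, rising to 10 N at 0.006.
- locknut: Hexagonal steel locknut, 36 mm across flats, 12 mm thick, with a 20 mm hole, lying in the dish of one of the two wheels: that wheel is the one to do. Origin: centre of its underside.
- bobbin: Steel bobbin, 21 mm diameter, 22 mm high, standing in the dish of the other wheel. Origin: centre of its underside. Leave it.
- screwdriver: Screwdriver, 200 mm, lying on the bench out on the left. Leave it.
- oil_bottle: White plastic oil bottle, 48 mm diameter, 120 mm high, standing on the bench far left. Origin: centre of its underside. Leave it.
- parts_box: Open cardboard box, 130 x 170 x 45 mm, holding small steel bits, on the bench far right. Origin: centre of its underside. Leave it.
There are look-alikes about, which are no part of the job. What is shaped like the collar_right but turquoise is not meant.

How it is judged:
On the way:
1. the keyways of the collar beside the locknut have dropped over the pin (((horizontal distance between locknut and wheel_left below 0.16 m and z of collar_left in the frame of wheel_left below 0.0515 m and horizontal distance between collar_left and wheel_left below 0.006 m and angle between collar_left's own z axis and vertical below 0.12 rad) or (horizontal distance between locknut and wheel_right below 0.16 m and z of collar_right in the frame of wheel_right below 0.0515 m and horizontal distance between collar_right and wheel_right below 0.006 m and angle between collar_right's own z axis and vertical below 0.12 rad))), for 0.2 s.
At the end, for the whole second after the job is handed in: The locknut wheel's collar is home (bottom edge 44 mm above the bench, at most 2.2 mm more), within 5 mm of the axis and 0.1 rad of upright, still, fingers on it with over 2 N for the last second; other collar riding, moved under 4 mm; nut and bobbin within 15 mm of their places (((horizontal distance between locknut and wheel_left below 0.16 m and z of collar_left in the frame of wheel_left below 0.0462 m and horizontal distance between collar_left and wheel_left below 0.005 m and angle between collar_left's own z axis and vertical below 0.1 rad and contact force between the fingers and collar_left above 2 N and linear speed of collar_left below 0.02 m/s and z of collar_right in the frame of wheel_right above 0.052 m and distance of collar_right from where it was at the start of the episode below 0.004 m and distance of each of locknut, bobbin from where it was at the start of the episode below 0.015 m) or (horizontal distance between locknut and wheel_right below 0.16 m and z of collar_right in the frame of wheel_right below 0.0462 m and horizontal distance between collar_right and wheel_right below 0.005 m and angle between collar_right's own z axis and vertical below 0.1 rad and contact force between the fingers and collar_right above 2 N and linear speed of collar_right below 0.02 m/s and z of collar_left in the frame of wheel_left above 0.052 m and distance of collar_left from where it was at the start of the episode below 0.004 m and distance of each of locknut, bobbin from where it was at the start of the episode below 0.015 m))); the arm keeps its last pose, push and grip.
It fails at once if the other wheel's collar is handled or shifted ((horizontal distance between locknut and wheel_left below 0.16 m and (contact force between any of the arm, the fingers and collar_right above 1 N or distance of collar_right from where it was at the start of the episode above 0.006 m)) or (horizontal distance between locknut and wheel_right below 0.16 m and (contact force between any of the arm, the fingers and collar_left above 1 N or distance of collar_left from where it was at the start of the episode above 0.006 m))).
It fails at once if the locknut or the bobbin is moved more than 15 mm (distance of any of locknut, bobbin from where it was at the start of the episode above 0.015 m).
It fails at once if a bystander on the bench is moved more than 20 mm (distance of any of screwdriver, oil_bottle, parts_box from where it was at the start of the episode above 0.02 m).
It also fails if it takes over 56 s, if anything falls off the work surface, if the arm or the gripper's body presses on something with over 40 N, if the wrist force passes 120 N, or if a joint passes its speed limit or range.

## Working session

There is one attempt and no reset: what is moved stays moved. The work goes in short steps, Python scripts to look and compute and a shell command to move; the robot and the scene stay as the last step left them, time stands still between calls to the robot, and variables do not carry over. Pictures are saved under pics/ and viewed, about 8 in all and at most 12, crops included, and the job is handed in when it is done.

```bash
mkdir -p pics
cat > h.py <<'E'
import numpy as np, cv2
from scipy.spatial.transform import Rotation as R
from cell import bot
def ori(o):
    o=np.array(o,float)
    return o if o.shape==(3,3) else (R.from_rotvec(o).as_matrix() if o.size==3 else R.from_quat(o).as_matrix())
def ray(cam,px):
    c=bot.get_calibration(cam)
    u=(px[0]-c['cx'])/c['fx']; v=(px[1]-c['cy'])/c['fy']
    if cam=='wrist':
        s=bot.get_state(); r=np.hypot(u,v); k=np.sin(r)/r if r>1e-9 else 1
        d=np.array([u*k,-v*k,-np.cos(r)]); H=np.array(c['hand_eye']); Rt=ori(s['orientation'])
        return Rt@H[:3,3]+np.array(s['position']), Rt@H[:3,:3]@d
    return np.array(c['xyz']), ori(c['orientation'])@np.array([u,-v,-1])
def at_z(cam,px,z):
    o,d=ray(cam,px); return o+d*(z-o[2])/d[2]
E
python3 - <<'E'
from h import *
print(bot.get_state())
for c in('scene','top'):
    print(c,bot.get_calibration(c))
    im=bot.camera(c); cv2.imwrite(f'pics/{c}.png',im[:,:,::-1])
    for n,z in(('locknut',.016),('bobbin',.02),('collar_left',.086),('collar_right',.086),('spindle_left_top',.098),('spindle_right_top',.098)):
        for d in bot.silhouettes(c,n)[:4]:
            print(n,round(d['p'],2),np.round(d['pixel']),d['pixels'].sum(),at_z(c,d['pixel'],z).round(3))
E
```

```text
{'clock': 0.0, 'joints': array([-1.20900227e+00,  4.23801557e-01,  1.63067117e+00, -2.45746353e-05,
        1.08859038e+00, -1.89921551e-02]), 'qd': array([ 0.00016095, -0.00060532,  0.0006484 ,  0.00058777,  0.00040519,
        0.00055401]), 'joint_torque': array([-1.45229329e-03, -5.44637990e+01, -2.73668557e+01,  6.42918237e-02,
        2.27236538e-02, -1.15460157e-04]), 'position': array([ 0.23215517, -0.57982663,  0.30193353]), 'orientation': array([-3.08340131e+00, -5.94274513e-01,  4.27454873e-04]), 'force': array([ 0.04497819, -0.63086816,  0.15156492]), 'ft_torque': array([-0.00619299, -0.00568441, -0.01592602]), 'finger_gap': 1.0032808235716135}
scene {'fx': 588.3841594812238, 'fy': 588.3841594812238, 'cx': 314.70888576557587, 'cy': 231.5492217279734, 'xyz': array([ 0.91267613, -0.62477293,  1.14551642]), 'orientation': array([0.56721591, 0.15604443, 0.48075894])}
locknut 0.5 [294. 358.] 257 [ 0.655 -0.266  0.016]
bobbin 0.62 [412. 169.] 94 [0.669 0.295 0.02 ]
bobbin 0.5 [272. 325.] 3247 [ 0.58  -0.226  0.02 ]
collar_left 0.82 [365. 152.] 397 [0.565 0.237 0.086]
collar_left
[... 544 characters left out ...]
4,  1.34459803e+00]), 'orientation': array([ 0.13046366, -0.15504319, -1.55770849])}
locknut 0.56 [422. 202.] 180 [ 0.662 -0.273  0.016]
bobbin 0.66 [389. 257.] 2428 [ 0.532 -0.194  0.02 ]
bobbin 0.41 [178. 198.] 78 [0.665 0.291 0.02 ]
collar_right 0.89 [381. 308.] 355 [ 0.413 -0.166  0.086]
collar_right 0.77 [396. 248.] 457 [ 0.544 -0.2    0.086]
collar_right 0.67 [456. 291.] 418 [ 0.451 -0.328  0.086]
collar_right 0.6 [335. 278.] 380 [ 0.477 -0.067  0.086]
spindle_left_top 0.69 [176. 196.] 82 [0.65  0.277 0.098]
spindle_left_top 0.6 [189. 227.] 2796 [0.583 0.245 0.098]
spindle_left_top 0.3 [415. 204.] 186 [ 0.638 -0.241  0.098]
spindle_right_top 0.69 [390. 238.] 2509 [ 0.562 -0.186  0.098]
```

View pics/scene.png

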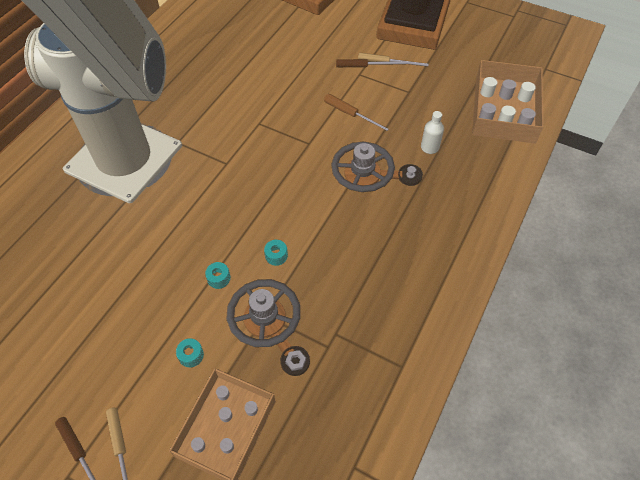

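View pics/top.png

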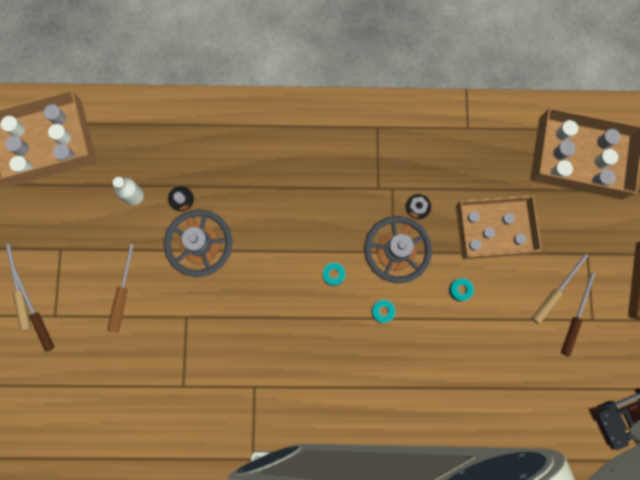

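The nut is in the right wheel's dish (scene 295,360; top 419,206) and the bobbin is on the left. The right collar's spindle top is at about scene (261,299) and top (402,242). I'll triangulate it.

Run:
```python
from h import *
def tri(a,b):
    A=[];B=[]
    for c,p in(('scene',a),('top',b)):
        o,d=ray(c,p);d=d/np.linalg.norm(d);M=np.eye(3)-np.outer(d,d);A.append(M);B.append(M@o)
    return np.linalg.solve(sum(A),sum(B))
print(tri((261,299),(402,242)))
for c,p in(('scene',(261,299)),('top',(402,242))): print(at_z(c,p,.098))
im={c:cv2.imread(f'pics/{c}.png') for c in('scene','top')}
a=cv2.resize(im['scene'][265:385,220:320],None,fx=4,fy=4,interpolation=2)
b=cv2.resize(im['top'][180:300,350:450],None,fx=4,fy=4,interpolation=2)
cv2.imwrite('pics/crop.png',np.hstack([a,b]))
```

```text
[ 0.55407647 -0.21287947  0.09303723]
[ 0.55488698 -0.2156431   0.098     ]
[ 0.55410772 -0.21122344  0.098     ]
```

View pics/crop.png

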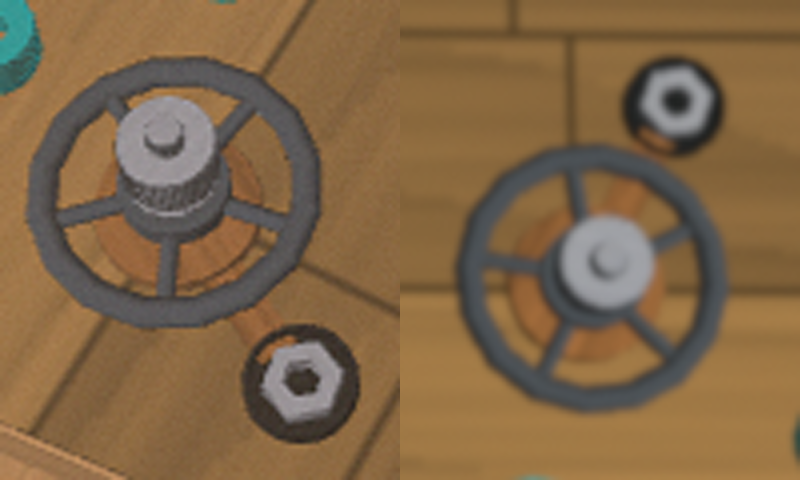

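The crop shows the hex nut in the right wheel's dish. The spindle top refines to scene (261,298), top (402,244), so the axis is at about (0.553,-0.213). Moving above it.

```bash
python3 -m jog '[[[0.032,0.0367,0,0,0,0,-1],[0.032,0.0367,0,0,0,0,-1],[0.032,0.0367,0,0,0,0,-1],[0.032,0.0367,0,0,0,0,-1],[0.032,0.0367,0,0,0,0,-1],[0.032,0.0367,0,0,0,0,-1],[0.032,0.0367,0,0,0,0,-1],[0.032,0.0367,0,0,0,0,-1],[0.032,0.0367,0,0,0,0,-1],[0.02,0.03,0,0,0,0,-1]]]'
cat > w.py <<'E'
from h import *
import sys
s=bot.get_state();im=bot.camera('wrist')
print('pos',s['position'].round(4),'tool y',ori(s['orientation'])[:,1].round(3),'z',ori(s['orientation'])[:,2].round(3),'j',s['joints'].round(3),'F',s['force'].round(2),'T',s['ft_torque'].round(2),'gap',s['finger_gap'])
for n,z in(('collar_right',.086),('spindle_right_top',.098),('locknut',.016)):
    for d in bot.silhouettes('wrist',n)[:4]:print(n,round(d['p'],2),np.round(d['pixel'],1),d['pixels'].sum(),at_z('wrist',d['pixel'],z).round(4))
cv2.imwrite(f'pics/{sys.argv[1]}.png',im[:,:,::-1])
E
python3 w.py w1
```

```text
clock: 1.7
position: [0.5454, -0.2118, 0.3045]
orientation: [3.082, 0.578, 0.005]
force: [0.0, -0.3, -0.1]
finger_gap: 1.0
pos [ 0.5454 -0.2118  0.3045] tool y [ 0.362 -0.932  0.007] z [ 0.004 -0.005 -1.   ] j [-0.39   0.361  1.722 -0.004  1.053  0.812] F [ 0.05 -0.31 -0.08] T [0.05 0.03 0.01] gap 0.9995366574031204
collar_right 0.79 [396.4 319.3] 1055 [ 0.4881 -0.3128  0.086 ]
collar_right 0.71 [250.2 306.3] 1621 [ 0.4523 -0.1813  0.086 ]
collar_right 0.67 [317.6 206.9] 2469 [ 0.5606 -0.2052  0.086 ]
collar_right 0.64 [173.8 202.9] 1968 [ 0.5201 -0.0879  0.086 ]
spindle_right_top 0.95 [334.5 176.7] 13271 [ 0.5889 -0.2094  0.098 ]
locknut 0.74 [411.  124.1] 863 [ 0.6579 -0.2701  0.016 ]
```

View pics/w1.png

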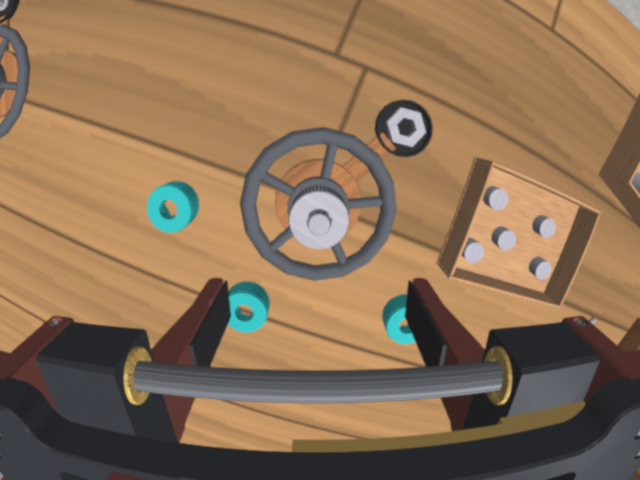

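The wrist view shows the collar below, with the spindle top at about (319,222), the nut at (405,127) and the rings clear.

Run:
```python
from h import *
print(at_z('wrist',(319,222),.098), at_z('wrist',(318,220),.086))
im=cv2.imread('pics/w1.png');cv2.imwrite('pics/w1c.png',cv2.resize(im[160:260,270:370],None,fx=6,fy=6,interpolation=2))
```

```text
[ 0.5496129  -0.21267099  0.098     ] [ 0.54800129 -0.21252579  0.086     ]
```

View pics/w1c.png

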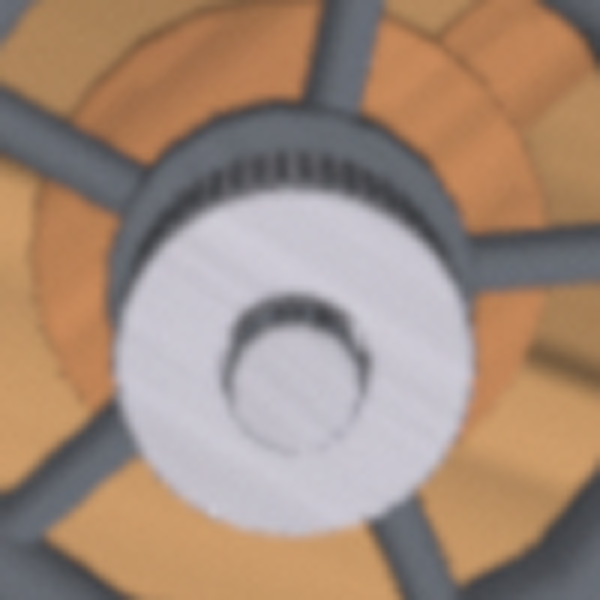

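Crop: spindle centre at (319.5,225) and collar top centre at (319,220), so the axis is about (0.548,-0.213). Going lower to check again.

```bash
python3 -m jog '[[[0.001,0,-0.03,0.005,0.004,0,-1],[0.001,0,-0.03,0,0,0,-1],[0.001,0,-0.03,0,0,0,-1],[0,0,-0.01,0,0,0,-1],[0,0,0,0,0,0,-1]]]'
python3 w.py w2
python3 - <<'E'
import cv2
im=cv2.imread('pics/w2.png');cv2.imwrite('pics/w2c.png',cv2.resize(im[140:340,220:420],None,fx=3,fy=3,interpolation=2))
E
```

```text
clock: 2.4
position: [0.5439, -0.2195, 0.2033]
orientation: [3.086, 0.57, 0.002]
force: [0.4, 0.4, 0.3]
finger_gap: 1.002
pos [ 0.5439 -0.2195  0.2033] tool y [ 0.357 -0.934  0.003] z [ 0.002 -0.003 -1.   ] j [-0.403  0.497  1.783 -0.003  0.859  0.804] F [0.4  0.4  0.31] T [ 0.03 -0.01 -0.03] gap 1.0015414620519008
collar_right 0.9 [316.  242.5] 5431 [ 0.5603 -0.2124  0.086 ]
collar_right 0.74 [123.9 228.4] 3472 [ 0.5268 -0.099   0.086 ]
collar_right 0.71 [233.9 350.4] 1089 [ 0.4717 -0.1885  0.086 ]
collar_right 0.6 [406.  356.2] 595 [ 0.5071 -0.2965  0.086 ]
spindle_right_top 0.82 [333.3 193.7] 23911 [ 0.5922 -0.2101  0.098 ]
locknut 0.77 [439.  115.8] 1753 [ 0.6648 -0.2709  0.016 ]
```

View pics/w2c.png

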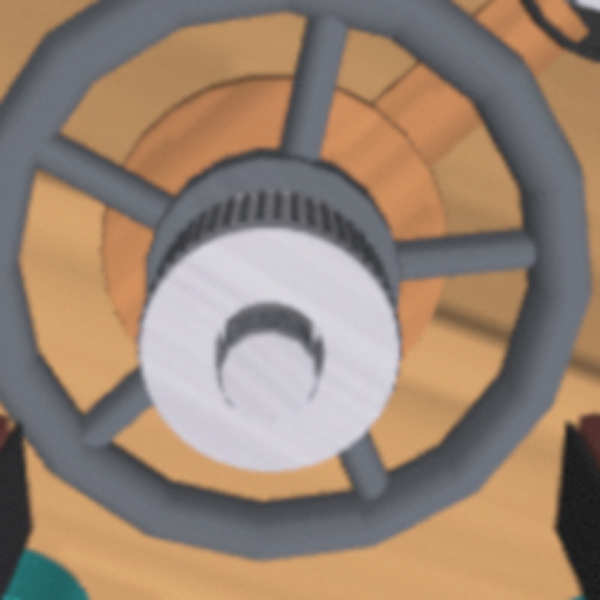

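Crop w2c: spindle top centre at (309.3,265), collar top face centre at (310,256).

Run:
```python
from h import *
print(at_z('wrist',(309.3,265),.098), at_z('wrist',(310,256),.086),bot.get_state()['position'])
```

```text
[ 0.55132041 -0.21219895  0.098     ] [ 0.55223448 -0.21209644  0.086     ] [ 0.54563943 -0.21930366  0.20581272]
```

```bash
cat > avg.py <<'E'
from h import *
P=[];F=[];T=[]
for i in range(8):
    bot.camera('top');s=bot.get_state();P.append(s['position']);F.append(s['force']);T.append(s['ft_torque'])
P=np.array(P);M=ori(s['orientation'])
print('t',s['clock'],'pos',P.mean(0).round(4),'sd',P.std(0).round(4),'F',np.mean(F,0).round(2),'T',np.mean(T,0).round(2),'gap',round(s['finger_gap'],3),'z',M[:,2].round(3),'y',M[:,1].round(3),'yaw',round(np.arctan2(M[1,1],M[0,1]),3),'j',s['joints'].round(2))
E
python3 avg.py
```

```text
t 3.0 pos [ 0.5455 -0.2188  0.2053] sd [0.0002 0.0002 0.0004] F [-0.49 -0.03 -0.07] T [ 0.01 -0.   -0.01] gap 0.998 z [ 0.005 -0.004 -1.   ] y [ 0.359 -0.933  0.005] yaw -1.204 j [-0.4   0.49  1.78 -0.    0.86  0.8 ]
```

```bash
python3 -m jog '[[[0.0055,0.0068,0,0.004,0.005,0,-1],[0,0,-0.02,0,0,0,-1],[0,0,-0.02,0,0,0,-1],[0,0,-0.015,0,0,0,-1],[0,0,0,0,0,0,-1],[0,0,0,0,0,0,-1]]]'; python3 avg.py
```

```text
clock: 3.6
position: [0.5535, -0.2098, 0.1489]
orientation: [-3.089, -0.574, -0.002]
force: [0.7, 0.4, 0.1]
finger_gap: 1.003
t 4.0 pos [ 0.5535 -0.2101  0.1495] sd [0.0001 0.0001 0.0002] F [-0.16 -0.26 -0.28] T [ 0.    0.   -0.01] gap 1.0 z [ 0.003 -0.    -1.   ] y [ 0.359 -0.933  0.001] yaw -1.203 j [-0.38  0.58  1.79  0.    0.76  0.82]
```

```bash
python3 -m jog '[[[-0.0023,-0.002,-0.005,0,0.003,0,-1],[0,0,-0.009,0,0,0,-1],[0,0,0,0,0,0,-1],[0,0,0,0,0,0,-1]]]'; python3 avg.py;python3 w.py w3;  python3 - <<'E'
import cv2
im=cv2.imread('pics/w3.png');cv2.imwrite('pics/w3c.png',cv2.resize(im[140:440,170:470],None,fx=2,fy=2,interpolation=2))
E
```

```text
clock: 4.4
position: [0.5508, -0.2125, 0.1345]
orientation: [3.088, 0.573, -0.001]
force: [-1.1, 0.6, 0.8]
finger_gap: 0.998
t 4.8 pos [ 0.551  -0.2125  0.1349] sd [0.0002 0.     0.0002] F [0.05 0.06 0.28] T [-0.    0.01  0.02] gap 1.001 z [ 0.    -0.001 -1.   ] y [ 0.359 -0.933  0.001] yaw -1.204 j [-0.39  0.61  1.8  -0.    0.74  0.82]
pos [ 0.5511 -0.2125  0.1351] tool y [ 0.359 -0.933  0.001] z [ 0.    -0.001 -1.   ] j [-3.880e-01  6.060e-01  1.796e+00 -1.000e-03  7.390e-01  8.160e-01] F [ 0.06 -0.35  0.3 ] T [-0.    0.01  0.01] gap 1.0011074219566838
collar_right 0.94 [429.2 415.5] 1083 [ 0.5232 -0.2813  0.086 ]
collar_right 0.78 [214.4 420.3] 2547 [ 0.4825 -0.1832  0.086 ]
collar_right 0.64 [ 85.1 268.2] 5230 [ 0.5399 -0.1072  0.086 ]
collar_right 0.57 [317.4 308.5] 9496 [ 0.5619 -0.2075  0.086 ]
spindle_right_top 0.58 [346.  216.2] 32058 [ 0.6029 -0.2018  0.098 ]
spindle_right_top 0.22 [592.4 273.7] 13489 [ 0.6197 -0.3113  0.098 ]
locknut 0.9 [474.8 131.9] 2979 [ 0.6589 -0.2653  0.016 ]
```

View pics/w3c.png

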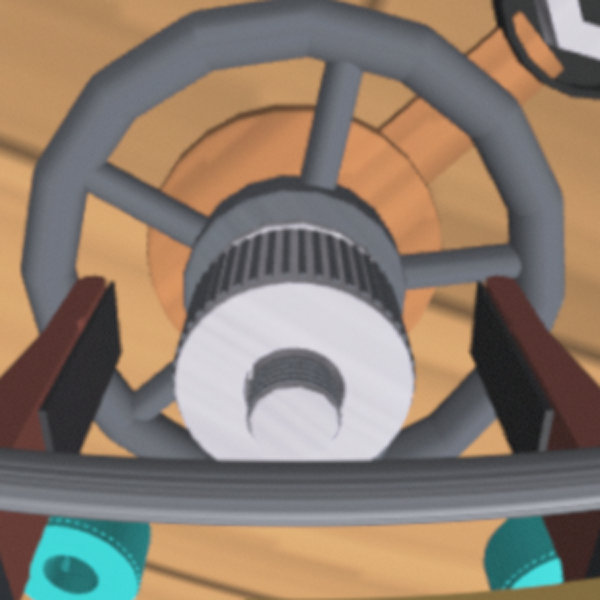

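The collar sits midway between the pads. I'll check the fore-aft position, then close.

```bash
python3 - <<'E'
from h import *
print(at_z('wrist',(317,348),.098), at_z('wrist',(317,332),.086))
E
python3 -m jog '[[[0,0,0,0,0,0,0.2],[0,0,0,0,0,0,0.2],[0,0,0,0,0,0,1],[0,0,0,0,0,0,1],[0,0,0,0,0,0,1],[0,0,0,0,0,0,1],[0,0,0,0,0,0,1],[0,0,0,0,0,0,1]]]' 20; python3 avg.py
```

```text
[ 0.55182786 -0.21115755  0.098     ] [ 0.55162491 -0.2112217   0.086     ]
clock: 5.8
position: [0.551, -0.2125, 0.1351]
orientation: [3.088, 0.573, 0.0]
force: [0.2, 0.3, -0.5]
finger_gap: 0.573
t 6.2 pos [ 0.551  -0.2125  0.1351] sd [0. 0. 0.] F [0.28 0.06 0.35] T [0.01 0.02 0.01] gap 0.567 z [ 0.    -0.001 -1.   ] y [ 0.359 -0.933  0.001] yaw -1.204 j [-0.39  0.61  1.8  -0.    0.74  0.82]
```

Gripped, with the opening at 0.567 × 88 = 50 mm. Now turning +z with a small downward bias.

```bash
python3 -m jog '[[[0,0,-0.001,0,0,0,1],[0,0,-0.001,0,0,0.1,1],[0,0,-0.001,0,0,0.1,1]]]'; python3 avg.py
```

```text
clock: 6.5
position: [0.552, -0.2127, 0.135]
orientation: [3.012, 0.885, 0.004]
force: [-1.7, 2.8, 8.3]
finger_gap: 0.566
t 6.9 pos [ 0.552  -0.2127  0.135 ] sd [0. 0. 0.] F [-1.94  1.06  8.96] T [0.23 0.29 0.08] gap 0.57 z [ 0.003 -0.001 -1.   ] y [ 0.538 -0.843  0.003] yaw -1.002 j [-0.39  0.61  1.8  -0.    0.74  0.61]
```

```bash
python3 -m jog '[[[-0.001,0,-0.001,0,0.003,0.12,1],[0,0,-0.001,0,0,0.12,1],[0,0,-0.001,0,0,0.12,1],[0,0,-0.001,0,0,0,1]]]'; python3 avg.py
```

```text
clock: 7.3
position: [0.5519, -0.2121, 0.135]
orientation: [2.798, 1.426, 0.003]
force: [-4.0, -0.9, 11.2]
finger_gap: 0.568
t 7.7 pos [ 0.5519 -0.2121  0.135 ] sd [0. 0. 0.] F [-3.56  1.29 10.53] T [0.22 0.52 0.12] gap 0.567 z [ 0.002  0.    -1.   ] y [ 0.807 -0.591  0.002] yaw -0.632 j [-0.39  0.61  1.8   0.    0.74  0.24]
```

```bash
python3 -m jog '[[[-0.001,0,-0.001,0,0.002,0.12,1],[-0.0005,0,-0.001,0,0,0.12,1],[-0.0005,0,-0.001,0,0,0.12,1],[0,0,-0.001,0,0,0,1]]]'; python3 avg.py
```

```text
clock: 8.1
position: [0.5514, -0.2119, 0.135]
orientation: [2.487, 1.916, 0.006]
force: [-3.8, 0.9, 11.5]
finger_gap: 0.569
t 8.5 pos [ 0.5514 -0.2119  0.135 ] sd [0. 0. 0.] F [-3.31  1.37 10.3 ] T [0.2  0.49 0.09] gap 0.564 z [ 0.004  0.001 -1.   ] y [ 0.966 -0.259  0.004] yaw -0.262 j [-0.39  0.61  1.8   0.    0.74 -0.13]
```

```bash
python3 -m jog '[[[-0.001,0,-0.001,-0.001,0.004,0.12,1],[-0.0005,0,-0.001,0,0,0.12,1],[-0.0005,0,-0.001,0,0,0.12,1],[0,0,-0.001,0,0,0,1]]]'; python3 avg.py
```

```text
clock: 8.9
position: [0.5509, -0.2118, 0.135]
orientation: [2.091, 2.341, 0.005]
force: [-4.6, -0.4, 10.4]
finger_gap: 0.569
t 9.3 pos [ 0.5509 -0.2118  0.135 ] sd [0. 0. 0.] F [-3.39  1.17 10.39] T [0.19 0.49 0.1 ] gap 0.569 z [ 0.004  0.    -1.   ] y [0.994 0.109 0.004] yaw 0.109 j [-0.39  0.61  1.8   0.    0.73 -0.5 ]
```

```bash
python3 -m jog '[[[-0.0005,0,-0.001,0,0.002,0.12,1],[0,0,-0.001,0,0,0.12,1],[0,0,-0.001,0,0,0.12,1],[0,0,-0.001,0,0,0,1]]]'; python3 avg.py
```

```text
clock: 9.7
position: [0.5505, -0.2112, 0.1346]
orientation: [1.625, 2.688, 0.005]
force: [-4.7, -0.2, 10.0]
finger_gap: 0.565
t 10.1 pos [ 0.5505 -0.2113  0.1346] sd [0. 0. 0.] F [-3.55  0.52  9.39] T [0.19 0.52 0.08] gap 0.57 z [ 0.002  0.002 -1.   ] y [0.887 0.461 0.003] yaw 0.479 j [-0.39  0.61  1.8   0.    0.74 -0.87]
```

```bash
python3 -m jog '[[[0,0,-0.001,-0.002,0.002,0.1,1],[0,0,-0.001,0,0,0.1,1],[0,0,-0.001,0,0,0,1]]]'; python3 avg.py
```

```text
clock: 10.4
position: [0.55, -0.2108, 0.1329]
orientation: [-1.346, -2.837, -0.001]
force: [-0.9, 0.1, -4.0]
finger_gap: 0.568
t 10.8 pos [ 0.55   -0.2108  0.1327] sd [0.0001 0.     0.0001] F [-0.35  0.24 -3.53] T [ 0.01 -0.02  0.03] gap 0.57 z [-0.001  0.001 -1.   ] y [0.776 0.631 0.   ] yaw 0.683 j [-0.39  0.61  1.8   0.    0.74 -1.07]
```

```bash
python3 -m jog '[[[0,0,-0.001,0,0,0.1,1],[0,0,-0.001,0,0,0.1,1],[0,0,-0.001,0,0,0,1]]]'; python3 avg.py
```

```text
clock: 11.1
position: [0.5502, -0.2111, 0.1301]
orientation: [-1.051, -2.959, -0.001]
force: [-2.3, -0.0, 1.4]
finger_gap: 0.568
t 11.5 pos [ 0.5502 -0.2111  0.13  ] sd [0. 0. 0.] F [-1.69 -0.33  1.02] T [-0.06  0.13  0.03] gap 0.571 z [-0.001  0.001 -1.   ] y [0.632 0.775 0.   ] yaw 0.886 j [-0.39  0.61  1.8   0.    0.73 -1.27]
```

It keyed: z dropped 5 mm and the push force went away. Pushing home.

```bash
python3 -m jog '[[[0,0,-0.002,0,0,0,1],[0,0,-0.002,0,0,0,1],[0,0,-0.002,0,0,0,1],[0,0,-0.002,0,0,0,1],[0,0,-0.002,0,0,0,1]]]' 35; python3 avg.py
```

```text
clock: 12.0
position: [0.5503, -0.2111, 0.1249]
orientation: [-1.055, -2.958, -0.001]
force: [-9.8, 2.8, 26.2]
finger_gap: 0.567
t 12.4 pos [ 0.5503 -0.2112  0.1249] sd [0. 0. 0.] F [-9.5   2.54 25.42] T [0.43 1.44 0.02] gap 0.562 z [-0.001  0.001 -1.   ] y [ 0.633  0.774 -0.   ] yaw 0.885 j [-0.39  0.62  1.8   0.    0.72 -1.27]
```

Run:
```python
from h import *
a=bot.camera('wrist')[:,:,::-1]; b=bot.camera('scene')[:,:,::-1]
cv2.imwrite('pics/fin.png',np.hstack([cv2.resize(a[140:440,170:470],(400,400)),cv2.resize(b[230:390,190:350],(400,400))]))
for d in bot.silhouettes('scene','locknut')[:1]: print(d['pixel'],at_z('scene',d['pixel'],.016))
print(bot.get_state()['force'],bot.get_state()['position'])
```

```text
[296.2, 360.2] [ 0.66083894 -0.26715614  0.016     ]
[-9.9930304   2.3209517  24.13270221] [ 0.55029019 -0.21114357  0.12493202]
```

View pics/fin.png

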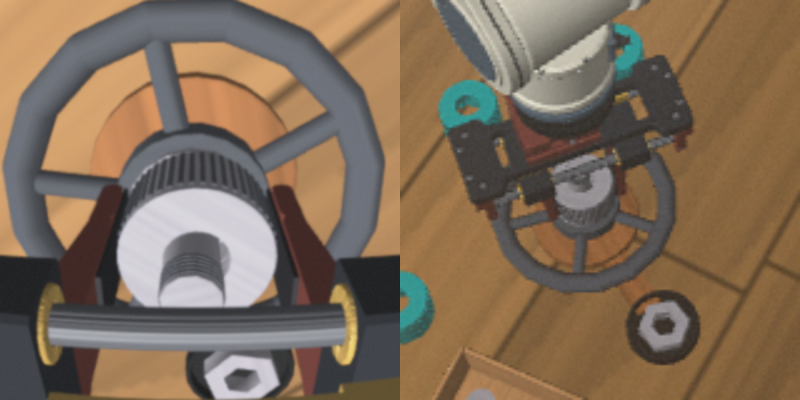

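The threaded spindle now stands well clear of the collar, which sits low and level between the pads. The nut is undisturbed in its dish at scene (296,360).

```bash
python3 -c "
from cell import bot
print(bot.hand_in()); print(bot.get_state()['position'],bot.get_state()['force'])"
```

```text
the job is handed in; nothing more can be done
None
the job is handed in; nothing more can be done
```

The right wheel's collar is keyed over its pin, pushed fully home and still held by the fingers. I've handed the job in at about 12.6 s on the robot's clock. The hand-in gives no verdict, so whether it passed is not confirmed.

**What I did:** The locknut is in the right wheel's dish, so I gripped that collar at 20 N and turned it about +z under a light downward push. It dropped after between 1.7 and 1.9 rad of turning. I turned on to about 2.1 rad, then pushed it down with the grip raised to 35 N.

**Last checks:**
- **Height:** The tool went from 0.1350 m to 0.1249 m, about 10 mm, which matches the collar's full travel. It then stopped hard against about 25 N and stayed still and upright.
- **Grip:** The opening read about 50 mm throughout, which is the collar's diameter.
- **Camera:** The collar sits low and level, with the spindle standing clear above it. The nut had not visibly moved.

**What was off or unchecked:**
- A sideways force of about 10 N remained with the push. It grew in step with the downward force, so I put it down to the arm flexing and left it.
- The camera estimates of the wheel's axis differed by up to about 4 mm. I used the close wrist views.
- I never sent the arm near the left collar or the bobbin, and I took no final picture of them.

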